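# Fetch the disc cap from behind the trap body

## Task

Lift the flanged bucket trap body out of its bay and stand it upright on the shelf plate, aside and clear. Take the disc cap that lay behind it, set it down flat (do not drop it) on the floor of the catch box that has the funnel over one end, and then stand the trap body upright again on its round seat in the bay it came from.

Things in the scene. Friction and masses are not known exactly. Their poses are not given: they have to be found in the camera images.
- trap: The blocker: enamelled trap body, about 0.7 kg, round, 150 mm tall, standing on the seat in one of two like bays (the other holds a brass check valve and its own cap, not wanted). Barrel 60 mm in diameter, bolted flange 68 mm from 78 to 98 mm up, shoulder to 112 mm, then a plain plug 30 mm in diameter from 112 to 150 mm (grip here). Origin: centre of its underside, z up.
- cap: The wanted part: a stainless disc cap with a bright machined top, 50 mm in diameter, 24 mm thick, about 0.28 kg, lying flat right behind (beyond) the trap body in the same bay, on the bay floor; a gripper fits fore and aft of it along the bay, not across. Origin: centre of its underside, z up. Two identical caps elsewhere are not wanted.
- catch_box: Fixed grey open-topped box, 160 mm along its x, 280 mm along y, 45 mm high, walls and floor 6 mm thick. Origin: centre of its underside, z up. A funnel stands in a bracket over its end at y = -90 mm (rim 112 mm in diameter, top 177 mm up; post at x = +98 mm); the half at positive y is empty and open from above.
- seat (a point): Centre of the trap body's seat, a round dark mark on the bay floor (4 mm above the shelf plate). x runs along the bay to the cap, 66 mm beyond, z up. Bay walls: 90 mm apart inside, 36 mm above its floor; open end 46 mm before this point, end wall 131 mm beyond. Before the open end the shelf plate is clear: the trap body can stand aside 102 mm before this point on the same line.

How it is judged:
By the outcome, as a careful person would: the job done as asked, in the order asked, and still so for the second after the job is handed in, with the robot touching nothing.
It also fails if it takes over 72 s, if anything falls off the work surface, if the arm or the gripper's body presses on something with over 40 N, if the wrist force passes 120 N, or if a joint passes its speed limit or range.

## Robot

A 6-joint arm with a two-finger parallel gripper is mounted at the origin on the work surface. World frame = base frame: x ahead of the robot, y to its left, z up, the work surface at z = 0. Lengths are in m, angles in degrees, forces in N, time in s.
With the tool pointing down it reaches from about 0.375 to 0.9 m from the base axis. Payload 3.1 kg.
Tool frame: the origin (TCP) lies on the centre line of the jaws, within the pads' length; the fingertips stand 25 mm ahead of it and the grasp point (between the pads) lies 6 mm ahead of it; y points along the fingers, x is the direction in which the jaws open and shut, and the axes are right-handed (so a half turn about y gives the same grasp; the last joint's range is limited). The gripper opens to 87 mm and grips with 3 to 60 N. Pads are 19 mm wide; open, the fingers measure 117 mm over their backs; the gripper's body (75 mm by 190 mm) begins 51 mm behind the grasp point.
Start: joints at [65.861, 30.224, 82.088, -0, 67.689, -10.227], TCP at [0.15, 0.607, 0.248] pointing down, gripper open.
Joint ranges: [-176.69, 176.69], [-43.24, 126.21], [12.49, 139.97], [-82, 262], [0, 151.66], [-163.58, 163.58]. Speed limits (degrees/s): [159.86, 159.86, 180, 180, 180, 180].

## Interface

Orientations are given as a 3x3 rotation matrix whose columns are the frame's x, y, z axes.
In Python, from rig import * gives the robot as it stands.
- The arm moves only by the tool play_rows, never from a script. Its argument "commands" is a list of rows, each a list of 2 entries, a list of its own where there are three numbers: the shift along the world's x, y, z in m, then the turn, a rotation vector about the world's x, y, z in rad. A call has 1 to 10 rows; each row is the pose to reach, as a shift and turn from the pose commanded when the call began; what a row does not reach only later rows make up. A row lasts 1/8 s, in which the tool goes at most 62.5 mm and 10.7 degrees, less where a joint would pass 70% of its speed; a pose out of reach is approached as far as the arm can. A call with a gripper value outside its range is refused whole. "gripper" is the finger opening in m, from 0 to 0.087, set as the call begins (left out, the last holds). The fingers move at their own pace and stop on an object; the grip force is fixed at half the most. Time passes only in rows, so rows that repeat a pose let the fingers close. It gives the time, the measured TCP pose, the force and the opening at its end, in the units of the state.
- read_state(): the state, without advancing time (a new reading comes with each control period).
- capture(name): name is "scene" or "top" or "wrist"; returns a dict with "frame" (480x640x3 uint8, red, green, blue), "depth" (480x640 float32, m along the optical axis (not along the pixel's ray), 0 where there is no reading), "mtx" (3x3 intrinsics, pixels), "cam_to_world" (4x4, takes a point from camera to world coordinates); the wrist camera has in their place "hand_eye" (4x4, takes a point from camera to tool coordinates, whose origin is the TCP and whose axes are the tool frame's). Camera axes: x right, y down, z forward; pixel columns grow to the right and rows downward; lengths in m; the calibration is good to about 2 mm. A picture is of the moment at which its call begins: read the wrist's pose just before it.
- hand_in(): hands the job in, once; it reports no verdict.
The state is a dict: "time_s": time; "joint_positions": joint angles; "qvel": joint speeds; "tau": joint torques, N m; "position": TCP position; "tcp_rot": TCP orientation; "force": force on the tool from outside, world axes, zero at the start; "moment": the same for the moment, N m; "opening": opening from 0.0 (shut) to 1.0 (fully open).
Only numpy, scipy, OpenCV 4.12 (cv2) and the standard library are available. Lean on these libraries where they do the work, as an engineer would, in place of code of your own. Each camera call takes 0.05 s, during which the arm holds its last target. There are 200 camera calls.

## Working session

There is one attempt and no reset: what is moved stays moved. The work goes in short steps, Python scripts to look and compute and a tool call to move; the robot and the scene stay as the last step left them, time stands still between calls to the robot, and variables do not carry over. Pictures are saved under pics/ and viewed, about 8 in all and at most 12, crops included, and the job is handed in when it is done.

Besides the shell and the picture viewer there is one more tool, called after "Call:" by a JSON object that holds its "api" and its "payload", one argument or row to a line. play_rows: Moves the arm, as the interface text tells. Its arguments: {"type":"object","properties":{"commands":{"type":"array"},"gripper":{"type":"number"}},"required":["commands"]}

```bash
ls; mkdir -p pics
python3 - <<'E'
from rig import *
import cv2,numpy as np
s=read_state();print(s)
ims=[]
for n in("scene","top"):
    c=capture(n);np.savez(f"pics/{n}.npz",**c);print(n,c["mtx"],c["cam_to_world"])
    cv2.imwrite(f"pics/{n}.png",c["frame"][:,:,::-1])
E
```

```text
pics
{'time_s': 0.0, 'joint_positions': array([ 6.58607322e+01,  3.02782831e+01,  8.21573230e+01, -2.84674554e-03,
        6.76882388e+01, -1.02266352e+01]), 'qvel': array([-0.06324272, -0.00376249, -0.08222179,  0.0530196 , -0.06278512,
        0.02805491]), 'tau': array([ 7.50502895e-04, -4.40044034e+01, -1.76594174e+01,  6.34429394e-02,
        5.82038832e-02, -1.86368438e-04]), 'position': array([0.14996844, 0.60603448, 0.2465737 ]), 'tcp_rot': array([[ 2.40422803e-01, -8.42012080e-04, -9.70667897e-01],
       [ 9.70665914e-01, -1.99128239e-03,  2.40424039e-01],
       [-2.13531384e-03, -9.99997663e-01,  3.38562730e-04]]), 'force': array([-0.51165019,  0.78023757,  0.78714217]), 'moment': array([-0.01746334,  0.00949372,  0.05073816]), 'opening': 0.9984174653072952}
scene [[446.41544282   0.         317.61643415]
 [  0.         446.41544282 241.90465517]
 [  0.           0.           1.        ]] [[ 0.8078316   0.31073344 -0.5008521   0.92087584]
 [ 0.58909753 -0.39783998  0.70334021 -0.54694998]
 [ 0.01929233 -0.86323119 -0.50444001  0.41641436]
 [ 0.          0.          0.          1.        ]]
top [[483.82771686   0.         321.78170145]
 [  0.         483.82771686 234.98278497]
 [  0.           0.           1.        ]] [[-0.02240333 -0.99342633  0.11225961  0.47097154]
 [-0.99889566  0.02688111  0.03853403 -0.07946627]
 [-0.04129838 -0.11127235 -0.99293147  0.98363033]
 [ 0.          0.          0.          1.        ]]
```

View pics/top.png

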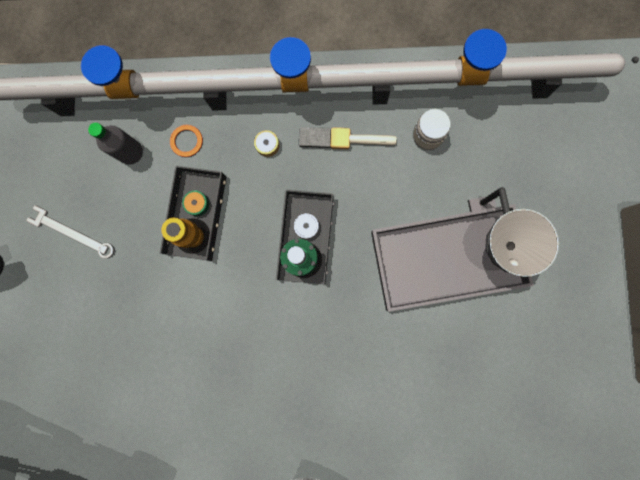

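View pics/scene.png

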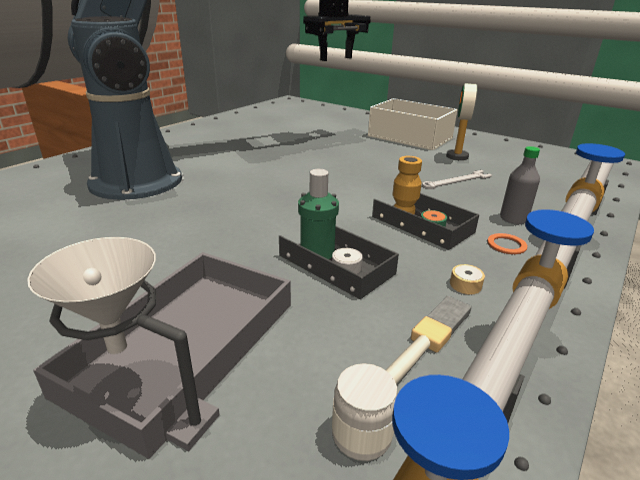

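```bash
cat > h.py <<'E'
import numpy as np,cv2
def load(n): return np.load(f"pics/{n}.npz")
def ray(c,uv,T=None):
    T=c["cam_to_world"] if T is None else T
    uv=np.atleast_2d(uv).astype(float)
    d=np.c_[uv,np.ones(len(uv))]@np.linalg.inv(c["mtx"]).T@T[:3,:3].T
    return T[:3,3],d
def onplane(c,uv,z,T=None):
    o,d=ray(c,uv,T); return o+d*((z-o[2])/d[:,2])[:,None]
def cloud(c,T=None):
    T=c["cam_to_world"] if T is None else T
    v,u=np.mgrid[:480,:640]; o,d=ray(c,np.c_[u.ravel(),v.ravel()],T)
    return (o+d*c["depth"].reshape(-1,1)).reshape(480,640,3)
E
python3 - <<'E'
from h import *
np.set_printoptions(precision=4,suppress=True)
c=load("top");P=cloud(c)
for n,(u,v) in dict(plug=(296,255),cap=(306,219),cap2=(300,226),floor=(297,202),floor2=(322,240),table=(350,250),open=(300,320),boxfloor=(430,265),boxfloor2=(400,255)).items(): print(n,P[v,u],c["depth"][v,u])
print("bay outer corners z.04",onplane(c,[(287,192),(333,196),(327,285),(278,281)],.04))
print("box rim",onplane(c,[(374,232),(388,309),(529,282)],.045))
# cloud within heights
x,y,z=P[...,0],P[...,1],P[...,2];v,u=np.mgrid[:480,:640]
roi=(u>270)&(u<345)&(v>180)&(v<300)&(c["depth"]>0)
for lo,hi in((.14,.17),(.1,.125),(.02,.034),(.034,.045)):
    m=roi&(z>lo)&(z<hi); q=P[m]; print(lo,hi,len(q),q.mean(0),np.median(q[:,2]),q.min(0),q.max(0))
m=roi&(z>.034)&(z<.046)
r=cv2.minAreaRect((P[m][:,:2]*1000).astype(np.float32));print(r,cv2.boxPoints(r))
roi=(u>360)&(u<545)&(v>190)&(v<320)&(c["depth"]>0)
m=roi&(z>.036)&(z<.052)
m&=(u<490)
print(np.median(z[m]));r=cv2.minAreaRect((P[m][:,:2]*1000).astype(np.float32));print(r,cv2.boxPoints(r))
s=load("scene");f=s["frame"]
print("scene plug", cloud(s)[180,319],"cap",cloud(s)[256,340])
E
```

```text
plug [ 0.5312 -0.0021  0.1546] 0.8329237
cap [ 0.6119 -0.0116  0.0285] 0.9668633
cap2 [0.5982 0.0007 0.0282] 0.96602744
floor [0.6514 0.008  0.0045] 0.9958755
floor2 [ 0.5712 -0.0417  0.0058] 0.98359764
table [ 0.5497 -0.098   0.0024] 0.98241943
open [0.4115 0.0062 0.0029] 0.97045887
boxfloor [ 0.515  -0.2564  0.0094] 0.9654985
boxfloor2 [ 0.5366 -0.1979  0.0078] 0.9717651
bay outer corners z.04 [[ 0.6656  0.0245  0.04  ]
 [ 0.6547 -0.0668  0.04  ]
 [ 0.4797 -0.0508  0.04  ]
 [ 0.4897  0.0446  0.04  ]]
box rim [[ 0.5802 -0.1449  0.045 ]
 [ 0.4314 -0.1664  0.045 ]
 [ 0.4766 -0.4348  0.045 ]]
0.14 0.17 244 [ 0.5324 -0.0014  0.1543] 0.15467945721959836 [ 0.5182 -0.0157  0.1403] [0.547  0.0134 0.1579]
0.1 0.125 806 [ 0.5313 -0.0026  0.1097] 0.10934312494930565 [ 0.4999 -0.034   0.1001] [0.5663 0.0324 0.1219]
0.02 0.034 640 [ 0.6022 -0.0075  0.0286] 0.029088571605030755 [ 0.4938 -0.0645  0.0201] [0.6696 0.05   0.0337]
0.034 0.045 428 [ 0.5966 -0.007   0.0402] 0.04053716156962284 [ 0.4837 -0.065   0.034 ] [0.6721 0.0485 0.045 ]
((578.4405517578125, -7.838066101074219), (96.49881744384766, 179.6776123046875), 83.21328735351562) [[483.5294 -45.1328]
 [661.9481 -66.366 ]
 [673.3517  29.4567]
 [494.933   50.6898]]
0.04567681644241106
((535.7359619140625, -265.5340881347656), (181.8281707763672, 232.1826171875), 8.8610258102417) [[ 428.0244 -164.8326]
 [ 463.7895 -394.2441]
 [ 643.4475 -366.2356]
 [ 607.6825 -136.8241]]
scene plug [ 0.541  -0.0135  0.1465] cap [ 0.5923 -0.0217  0.0294]
```

Top view: the green trap's plug is at (297,255), its cap at (306,226), and the box's open half is around (425,260). The trap's height checks at 0.154 m and the cap top at 0.028 m. I'm moving above the trap with the jaws along the bay.

Call:
{"api": "play_rows", "payload": {
  "commands": [
    [[0.383, -0.609, 0.032], [0, 0, -1.44]],
    [[0.383, -0.609, 0.032], [0, 0, -1.44]],
    [[0.383, -0.609, 0.032], [0, 0, -1.44]],
    [[0.383, -0.609, 0.032], [0, 0, -1.44]],
    [[0.383, -0.609, 0.032], [0, 0, -1.44]],
    [[0.383, -0.609, 0.032], [0, 0, -1.44]],
    [[0.383, -0.609, 0.032], [0, 0, -1.44]],
    [[0.383, -0.609, 0.032], [0, 0, -1.44]],
    [[0.383, -0.609, 0.032], [0, 0, -1.44]],
    [[0.383, -0.609, 0.032], [0, 0, -1.44]]
  ]
}}

```text
time_s: 1.35
position: [0.4833, 0.0762, 0.2753]
tcp_rot: [[0.994, -0.0, 0.112], [-0.112, 0.0, 0.994], [-0.0, -1.0, 0.0]]
force: [1.4, 1.4, -0.1]
opening: 1.001
```

Call:
{"api": "play_rows", "payload": {
  "commands": [
    [[0.051, -0.08, 0.004], [0, 0, 0]],
    [[0.051, -0.08, 0.004], [0, 0, 0]],
    [[0.051, -0.08, 0.004], [0, 0, 0]],
    [[0.051, -0.08, 0.004], [0, 0, 0]]
  ]
}}

```text
time_s: 1.85
position: [0.5325, -0.0013, 0.2787]
tcp_rot: [[0.994, -0.002, 0.112], [-0.112, 0.001, 0.994], [-0.002, -1.0, 0.001]]
force: [-0.8, 0.4, -0.2]
opening: 1.0
```

```bash
cat >> h.py <<'E'
def wrist(name):
    from rig import read_state,capture
    s=read_state();c=capture("wrist")
    T=np.eye(4);T[:3,:3]=s["tcp_rot"];T[:3,3]=s["position"]
    T=T@c["hand_eye"];np.savez(f"pics/{name}.npz",cam_to_world=T,**c)
    cv2.imwrite(f"pics/{name}.png",c["frame"][:,:,::-1]);return s,load(name)
E
python3 - <<'E'
from h import *
np.set_printoptions(precision=4,suppress=True)
s,c=wrist("w1");print(s["position"],s["force"],s["joint_positions"],c["cam_to_world"])
E
```

```text
[ 0.5325 -0.0013  0.2787] [-0.7673  0.415  -0.1563] [-12.1797  20.9745  93.1162   0.0288  66.0462  -5.7716] [[ 0.9938 -0.1058 -0.0341  0.5408]
 [-0.1112 -0.9534 -0.2805  0.0749]
 [-0.0029  0.2825 -0.9593  0.4155]
 [ 0.      0.      0.      1.    ]]
```

View pics/w1.png

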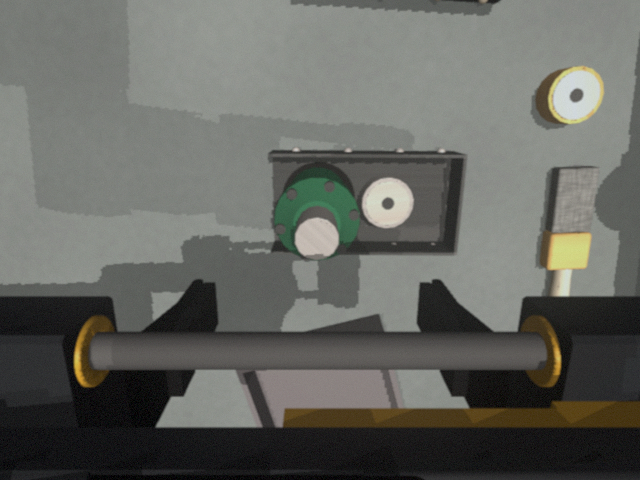

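The wrist view shows the plug at (317,238), the cap at (387,203), and the bay rim from (270,153) to (460,253). I'll measure both here and refine them in the top view too.

Run:
```python
from h import *
np.set_printoptions(precision=4,suppress=True)
def blob(c,seed,r,thr):
    g=c["frame"].astype(int);m=(g.min(2)>thr).astype(np.uint8)
    k=np.zeros_like(m);cv2.circle(k,seed,r,1,-1);m&=k
    cs,_=cv2.findContours(m,0,cv2.CHAIN_APPROX_NONE);k=max(cs,key=cv2.contourArea)
    e=cv2.fitEllipse(k);return e
w=load("w1");t=load("top")
for n,c,seed,r,thr,z in(("w plug",w,(317,238),32,140,.154),("w cap",w,(387,203),36,140,.028),("t plug",t,(297,255),14,140,.154),("t cap",t,(306,226),20,140,.028)):
    e=blob(c,seed,r,thr);o,d=ray(c,e[0]);p=onplane(c,e[0],z)[0]
    f=c["mtx"][0,0];Z=(np.linalg.inv(c["cam_to_world"])@np.r_[p,1])[2]
    print(n,np.array(e[0]),"diam mm",np.array(e[1])*Z/f*1e3,p)
print("wrist bay rim",onplane(w,[(270,153),(466,155),(456,253)],.04))
P=cloud(w);z=P[...,2];v,u=np.mgrid[:480,:640]
m=(z>.035)&(z<.046)&(u>250)&(u<480)&(v>135)&(v<262)&~((u>272)&(u<362)&(v>165)); r=cv2.minAreaRect((P[m][:,:2]*1e3).astype(np.float32));print(r,cv2.boxPoints(r))
m=(z>.15)&(z<.158)&(w["depth"]>0);print(P[m].mean(0),np.median(z[(abs(u-387)<15)&(abs(v-203)<15)]))
```

```text
w plug [316.4357 237.0837] diam mm [25.1028 28.5815] [ 0.5311 -0.002   0.154 ]
w cap [387.4789 202.3882] diam mm [46.4192 48.8394] [ 0.5981 -0.0121  0.028 ]
t plug [295.3284 254.5522] diam mm [27.3515 28.8405] [ 0.5321 -0.0009  0.154 ]
t cap [305.5369 225.2213] diam mm [47.197  48.8822] [ 0.5995 -0.0104  0.028 ]
wrist bay rim [[ 0.4941  0.0475  0.04  ]
 [ 0.6693  0.0262  0.04  ]
 [ 0.6588 -0.0663  0.04  ]]
((576.0594482421875, -10.890079498291016), (96.70442199707031, 180.39102172851562), 83.2686538696289) [[480.8181 -48.3368]
 [659.9656 -69.4812]
 [671.3008  26.5566]
 [492.1533  47.701 ]]
[ 0.5312 -0.0028  0.1535] 0.02794418668958104
```

Call:
{"api": "play_rows", "payload": {
  "commands": [
    [[-0.001, 0, -0.04], [0, 0, 0]],
    [[-0.001, 0, -0.08], [0, 0, 0]],
    [[-0.001, 0, -0.11], [0, 0, 0]],
    [[-0.001, 0, -0.125], [0, 0, 0]],
    [[-0.001, 0, -0.132], [0, 0, 0]],
    [[-0.001, 0, -0.132], [0, 0, 0]],
    [[-0.001, 0, -0.132], [0, 0, 0]]
  ]
}}

```text
time_s: 2.78
position: [0.5334, -0.002, 0.1483]
tcp_rot: [[0.994, 0.002, 0.112], [-0.112, -0.0, 0.994], [0.002, -1.0, -0.0]]
force: [0.0, -0.4, -0.3]
opening: 1.0
```

Call:
{"api": "play_rows", "payload": {
  "commands": [
    [[0, 0, 0], [0, 0, 0]],
    [[0, 0, 0], [0, 0, 0]],
    [[0, 0, 0], [0, 0, 0]],
    [[0, 0, 0], [0, 0, 0]],
    [[0, 0, 0], [0, 0, 0]],
    [[0, 0, 0], [0, 0, 0]],
    [[0, 0, 0], [0, 0, 0]],
    [[0, 0, 0], [0, 0, 0]]
  ],
  "gripper": 0.02
}}

```text
time_s: 3.78
position: [0.5322, -0.0018, 0.1472]
tcp_rot: [[0.994, -0.001, 0.112], [-0.112, 0.0, 0.994], [-0.001, -1.0, 0.0]]
force: [-0.7, -0.0, 1.4]
opening: 0.335
```

Gripped at 29 mm opening, which matches the 30 mm plug. Next is the lift, then carrying it aside.

Call:
{"api": "play_rows", "payload": {
  "commands": [
    [[0, 0, 0.008], [0, 0, 0]],
    [[0, 0, 0.02], [0, 0, 0]],
    [[0, 0, 0.035], [0, 0, 0]],
    [[0, 0, 0.045], [0, 0, 0]],
    [[-0.008, 0.001, 0.05], [0, 0, 0]],
    [[-0.025, 0.003, 0.05], [0, 0, 0]],
    [[-0.045, 0.0055, 0.05], [0, 0, 0]],
    [[-0.065, 0.008, 0.05], [0, 0, 0]],
    [[-0.083, 0.01, 0.05], [0, 0, 0]],
    [[-0.095, 0.0115, 0.05], [0, 0, 0]]
  ]
}}

```text
time_s: 5.03
position: [0.4358, 0.01, 0.1974]
tcp_rot: [[0.994, -0.002, 0.112], [-0.112, 0.0, 0.994], [-0.002, -1.0, 0.0]]
force: [-0.1, -0.2, -7.5]
opening: 0.338
```

Call:
{"api": "play_rows", "payload": {
  "commands": [
    [[-0.006, 0.0005, 0], [0, 0, 0]],
    [[-0.006, 0.0005, -0.01], [0, 0, 0]],
    [[-0.006, 0.0005, -0.025], [0, 0, 0]],
    [[-0.006, 0.0005, -0.038], [0, 0, 0]],
    [[-0.006, 0.0005, -0.044], [0, 0, 0]],
    [[-0.006, 0.0005, -0.044], [0, 0, 0]],
    [[-0.006, 0.0005, -0.044], [0, 0, 0]]
  ]
}}

```text
time_s: 5.9
position: [0.4322, 0.01, 0.1535]
tcp_rot: [[0.994, 0.001, 0.112], [-0.112, -0.0, 0.994], [0.001, -1.0, -0.0]]
force: [-0.1, 0.2, -5.9]
opening: 0.337
```

Run:
```python
from h import *
from rig import *
s=read_state();print(s["time_s"],s["position"],s["force"],s["moment"],s["opening"])
c=capture("scene");cv2.imwrite("pics/s2.png",cv2.resize(c["frame"][100:340,180:460,::-1],None,fx=2.4,fy=2.4))
```

```text
5.9 [0.43217869 0.00998271 0.15352927] [-0.10257567  0.24151565 -5.92558425] [-0.07398512  0.03856546 -0.04896264] 0.336602748363094
```

View pics/s2.png

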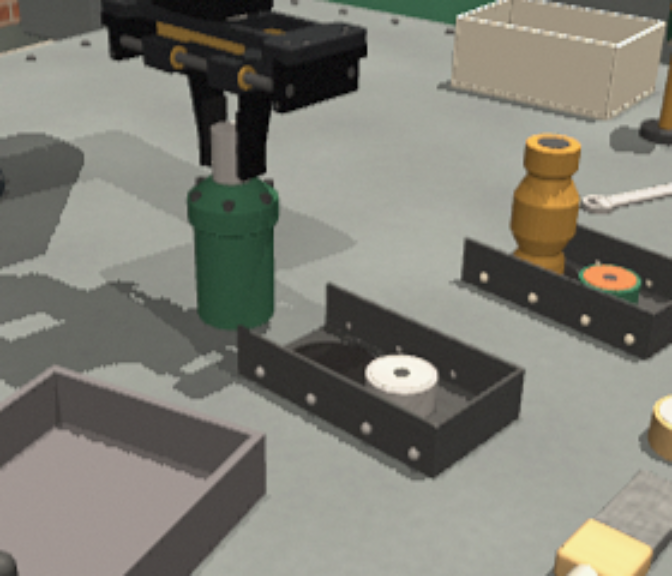

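The picture shows the trap upright in the fingers near crop pixel (235,320), just above the plate. It's about 10 mm short, so I'll lower it slowly.

Call:
{"api": "play_rows", "payload": {
  "commands": [
    [[0, 0, -0.004], [0, 0, 0]],
    [[0, 0, -0.007], [0, 0, 0]],
    [[0, 0, -0.009], [0, 0, 0]],
    [[0, 0, -0.009], [0, 0, 0]],
    [[0, 0, -0.009], [0, 0, 0]]
  ]
}}

```text
time_s: 6.58
position: [0.4317, 0.0101, 0.1443]
tcp_rot: [[0.994, 0.0, 0.112], [-0.112, -0.0, 0.994], [0.0, -1.0, -0.0]]
force: [0.1, 0.7, -6.2]
opening: 0.339
```

Call:
{"api": "play_rows", "payload": {
  "commands": [
    [[0, 0, -0.001], [0, 0, 0]],
    [[0, 0, -0.001], [0, 0, 0]],
    [[0, 0, -0.001], [0, 0, 0]]
  ]
}}

```text
time_s: 6.95
position: [0.4316, 0.0101, 0.1433]
tcp_rot: [[0.994, 0.0, 0.112], [-0.112, -0.0, 0.994], [0.0, -1.0, 0.0]]
force: [0.9, -0.2, -6.5]
opening: 0.334
```

Call:
{"api": "play_rows", "payload": {
  "commands": [
    [[0, 0, -0.001], [0, 0, 0]],
    [[0, 0, -0.001], [0, 0, 0]],
    [[0, 0, -0.001], [0, 0, 0]]
  ]
}}

```text
time_s: 7.32
position: [0.4316, 0.0101, 0.1432]
tcp_rot: [[0.994, 0.001, 0.112], [-0.112, -0.0, 0.994], [0.001, -1.0, -0.0]]
force: [-2.2, 0.5, 6.2]
opening: 0.332
```

Contact is made, so I'm releasing.

Call:
{"api": "play_rows", "payload": {
  "commands": [
    [[0, 0, 0], [0, 0, 0]],
    [[0, 0, 0], [0, 0, 0]],
    [[0, 0, 0], [0, 0, 0]],
    [[0, 0, 0], [0, 0, 0]],
    [[0, 0, 0], [0, 0, 0]],
    [[0, 0, 0], [0, 0, 0]]
  ],
  "gripper": 0.072
}}

```text
time_s: 8.07
position: [0.4316, 0.0101, 0.1423]
tcp_rot: [[0.994, -0.0, 0.112], [-0.112, 0.0, 0.994], [-0.0, -1.0, 0.0]]
force: [0.6, 0.3, 0.5]
opening: 0.817
```

Call:
{"api": "play_rows", "payload": {
  "commands": [
    [[0, 0, 0.02], [0, 0, 0]],
    [[0, 0, 0.06], [0, 0, 0]],
    [[0, 0, 0.1], [0, 0, 0]],
    [[0.05, -0.006, 0.11], [0, 0, 0]],
    [[0.1, -0.013, 0.11], [0, 0, 0]],
    [[0.15, -0.019, 0.1], [0, 0, 0]],
    [[0.167, -0.021, 0.1], [0, 0, 0]],
    [[0.167, -0.021, 0.1], [0, 0, 0]],
    [[0.167, -0.021, 0.1], [0, 0, 0]]
  ]
}}

```text
time_s: 9.2
position: [0.5973, -0.0106, 0.242]
tcp_rot: [[0.994, -0.002, 0.112], [-0.112, 0.0, 0.994], [-0.002, -1.0, 0.0]]
force: [-0.4, 0.4, -0.5]
opening: 0.829
```

Run:
```python
from h import *
from rig import *
np.set_printoptions(precision=4,suppress=True)
s,c=wrist("w2");print(s["time_s"],s["position"],s["force"],s["opening"])
```

```text
9.2 [ 0.5973 -0.0106  0.242 ] [-0.359   0.3508 -0.5249] 0.8293265684195628
```

View pics/w2.png

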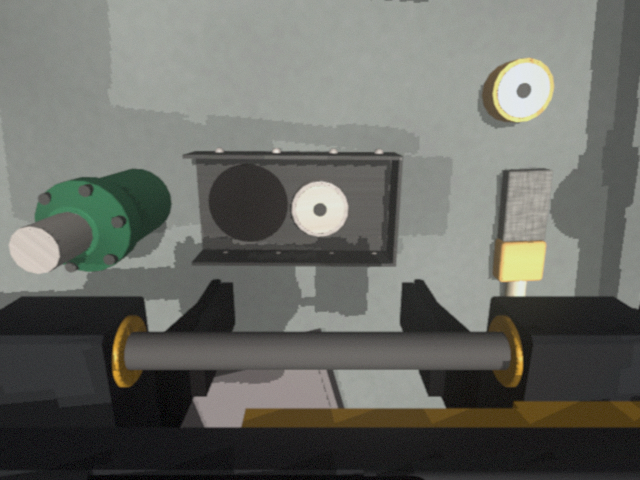

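The trap stands aside, with its plug top at (35,248). The seat mark is at (248,202) and the cap at (320,208). I'll measure both.

Run:
```python
from h import *
np.set_printoptions(precision=4,suppress=True)
w=load("w2");g=w["frame"].astype(int).max(2)
def fit(m,seed,r):
    k=np.zeros((480,640),np.uint8);cv2.circle(k,seed,r,1,-1)
    cs,_=cv2.findContours((m.astype(np.uint8))&k,0,cv2.CHAIN_APPROX_NONE);k=max(cs,key=cv2.contourArea);return cv2.fitEllipse(cv2.convexHull(k))
print(g[202,248],g[180,300])
e1=fit(w["frame"].min(2)>140,(320,208),34);e2=fit(g<42,(248,202),46)
print(e1,e2)
c=onplane(w,e1[0],.028)[0];s=onplane(w,e2[0],.004)[0];print("cap",c,"seat",s,np.linalg.norm((c-s)[:2]),np.degrees(np.arctan2(*(c-s)[[1,0]])))
r=onplane(w,[(186,154),(400,155),(395,264),(194,262)],.04);print(r,np.degrees(np.arctan2(*(r[1]-r[0])[[1,0]])))
```

```text
47 97Traceback (most recent call last):
  File "<stdin>", line 8, in <module>
  File "<stdin>", line 6, in fit
cv2.error: OpenCV(4.12.0) /io/opencv/modules/imgproc/src/shapedescr.cpp:361: error: (-201:Incorrect size of input array) There should be at least 5 points to fit the ellipse in function 'fitEllipseNoDirect'
```

Run:
```python
from h import *
np.set_printoptions(precision=4,suppress=True)
w=load("w2");g=w["frame"].astype(int).max(2)
def fit(m,seed,r):
    k=np.zeros((480,640),np.uint8);cv2.circle(k,seed,r,1,-1)
    cs,_=cv2.findContours((m.astype(np.uint8))&k,0,cv2.CHAIN_APPROX_NONE);k=max(cs,key=cv2.contourArea);return cv2.fitEllipse(cv2.convexHull(k))
print(g[202,200:300:4])
e1=fit(w["frame"].min(2)>140,(320,208),34);e2=fit(g<65,(248,202),43)
print(e1,e2)
c=onplane(w,e1[0],.028)[0];s=onplane(w,e2[0],.004)[0];print("cap",c,"seat",s,np.linalg.norm((c-s)[:2]),np.degrees(np.arctan2(*(c-s)[[1,0]])))
r=onplane(w,[(186,154),(400,155),(395,264),(194,262)],.04);print(r,np.degrees(np.arctan2(*(r[1]-r[0])[[1,0]])))
```

```text
[ 94  89  77  51  52  51  47  46  44  50  47  49  47  50  49  45  51  55
  55  57  53  54  85 148 219]
((319.6556701660156, 208.36907958984375), (55.25874710083008, 56.390262603759766), 84.62622833251953) ((247.80474853515625, 200.70916748046875), (76.7823715209961, 82.2374267578125), 164.7829132080078)
cap [ 0.5982 -0.0121  0.028 ] seat [ 0.5322 -0.0028  0.004 ] 0.0666789420610111 -8.002503180601662
[[ 0.4954  0.0475  0.04  ]
 [ 0.6682  0.0275  0.04  ]
 [ 0.6588 -0.0663  0.04  ]
 [ 0.4836 -0.045   0.04  ]] -6.6243671895656515
```

Seat and cap are 66.7 mm apart, against 66 expected. Descending on the cap.

Call:
{"api": "play_rows", "payload": {
  "commands": [
    [[0, -0.001, -0.05], [0, 0, 0]],
    [[0, -0.001, -0.1], [0, 0, 0]],
    [[0, -0.001, -0.15], [0, 0, 0]],
    [[0, -0.001, -0.18], [0, 0, 0]],
    [[0, -0.001, -0.2], [0, 0, 0]],
    [[0, -0.001, -0.208], [0, 0, 0]],
    [[0, -0.001, -0.21], [0, 0, 0]],
    [[0, -0.001, -0.21], [0, 0, 0]],
    [[0, -0.001, -0.21], [0, 0, 0]]
  ]
}}

```text
time_s: 10.38
position: [0.5992, -0.012, 0.0333]
tcp_rot: [[0.994, 0.002, 0.112], [-0.112, -0.0, 0.994], [0.002, -1.0, -0.0]]
force: [1.1, 0.8, 0.1]
opening: 0.829
```

Call:
{"api": "play_rows", "payload": {
  "commands": [
    [[0, 0, 0], [0, 0, 0]],
    [[0, 0, 0], [0, 0, 0]],
    [[0, 0, 0], [0, 0, 0]],
    [[0, 0, 0], [0, 0, 0]],
    [[0, 0, 0], [0, 0, 0]],
    [[0, 0, 0], [0, 0, 0]]
  ],
  "gripper": 0.04
}}

```text
time_s: 11.12
position: [0.5987, -0.0119, 0.0324]
tcp_rot: [[0.994, 0.0, 0.112], [-0.112, -0.0, 0.994], [0.0, -1.0, -0.0]]
force: [0.1, 0.2, 2.1]
opening: 0.554
```

Call:
{"api": "play_rows", "payload": {
  "commands": [
    [[0, 0, 0.01], [0, 0, 0]],
    [[0, 0, 0.035], [0, 0, 0]],
    [[0, 0, 0.075], [0, 0, 0]],
    [[0, 0, 0.12], [0, 0, 0]],
    [[-0.005, -0.012, 0.15], [0, 0, 0]],
    [[-0.02, -0.05, 0.17], [0, 0, 0]],
    [[-0.038, -0.095, 0.17], [0, 0, 0]],
    [[-0.056, -0.14, 0.17], [0, 0, 0]],
    [[-0.073, -0.18, 0.17], [0, 0, 0]],
    [[-0.083, -0.205, 0.17], [0, 0, 0]]
  ]
}}

```text
time_s: 12.38
position: [0.5141, -0.2184, 0.2024]
tcp_rot: [[0.994, -0.001, 0.113], [-0.113, 0.0, 0.994], [-0.001, -1.0, 0.0]]
force: [0.3, 0.5, -3.4]
opening: 0.554
```

Call:
{"api": "play_rows", "payload": {
  "commands": [
    [[-0.002, -0.005, 0], [0, 0, 0]],
    [[-0.002, -0.005, 0], [0, 0, 0]],
    [[-0.002, -0.005, 0], [0, 0, 0]]
  ]
}}

```text
time_s: 12.75
position: [0.5138, -0.2207, 0.2022]
tcp_rot: [[0.994, -0.0, 0.111], [-0.111, 0.001, 0.994], [-0.0, -1.0, 0.001]]
force: [0.9, -0.3, -3.8]
opening: 0.554
```

Run:
```python
from h import *
from rig import *
np.set_printoptions(precision=4,suppress=True)
s=read_state();print(s["time_s"],s["position"],s["force"],s["opening"])
c=capture("top");np.savez("pics/t3.npz",**c)
cv2.imwrite("pics/t3.png",cv2.resize(c["frame"][170:340,270:570,::-1],None,fx=2.6,fy=2.6))
```

```text
12.75 [ 0.5138 -0.2207  0.2022] [ 0.8844 -0.2885 -3.7502] 0.5542120056375474
```

View pics/t3.png

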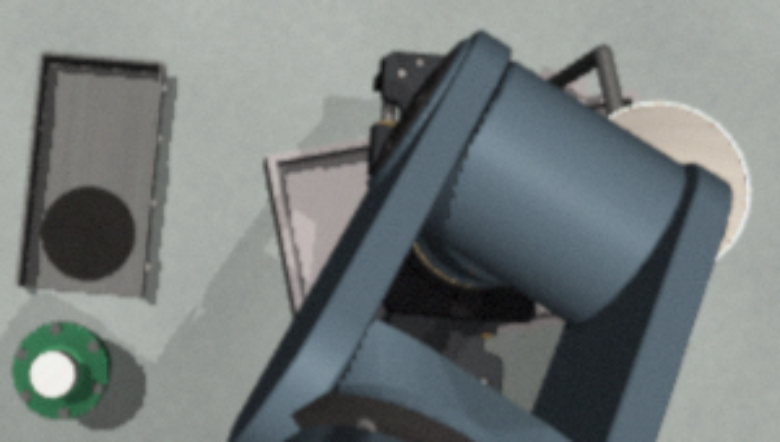

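The trap stands upright at left, crop (53,373). The arm now covers part of the box and funnel in this view. Before lowering I'll check how far the wrist really is from the funnel.

Run:
```python
from h import *
from rig import *
np.set_printoptions(precision=4,suppress=True)
c=capture("scene");np.savez("pics/s3.npz",**c);cv2.imwrite("pics/s3.png",c["frame"][:,:,::-1])
Q=[]
for k in(c,load("t3")):
    P=cloud(k).reshape(-1,3);P=P[k["depth"].ravel()>0];Q.append(P)
P=np.vstack(Q)
P=P[(P[:,0]>.35)&(P[:,0]<.72)&(P[:,1]>-.5)&(P[:,1]<-.1)&(P[:,2]>.18)]
# box frame approx yaw 9deg
for z in np.arange(.18,.8,.04):
    q=P[(P[:,2]>=z)&(P[:,2]<z+.04)]
    if len(q): print(round(z,2),len(q),"y min",q[:,1].min().round(3),"x",q[:,0].min().round(3),q[:,0].max().round(3), "near funnel:",(np.hypot(q[:,0]-.542,q[:,1]+.383)<.075).sum())
```

```text
0.18 1625 y min -0.433 x 0.477 0.592 near funnel: 9
0.22 1649 y min -0.267 x 0.423 0.606 near funnel: 0
0.26 7283 y min -0.269 x 0.416 0.613 near funnel: 0
0.3 2683 y min -0.259 x 0.461 0.535 near funnel: 0
0.34 3995 y min -0.26 x 0.462 0.554 near funnel: 0
0.38 1831 y min -0.257 x 0.48 0.552 near funnel: 0
0.42 118 y min -0.214 x 0.479 0.501 near funnel: 0
0.46 1094 y min -0.283 x 0.429 0.578 near funnel: 0
0.5 8643 y min -0.283 x 0.426 0.577 near funnel: 0
0.54 3636 y min -0.256 x 0.371 0.534 near funnel: 0
0.58 7521 y min -0.219 x 0.373 0.482 near funnel: 0
0.62 4378 y min -0.175 x 0.351 0.429 near funnel: 0
0.66 6074 y min -0.172 x 0.351 0.411 near funnel: 0
0.7 1686 y min -0.138 x 0.365 0.389 near funnel: 0
```

View pics/s3.png

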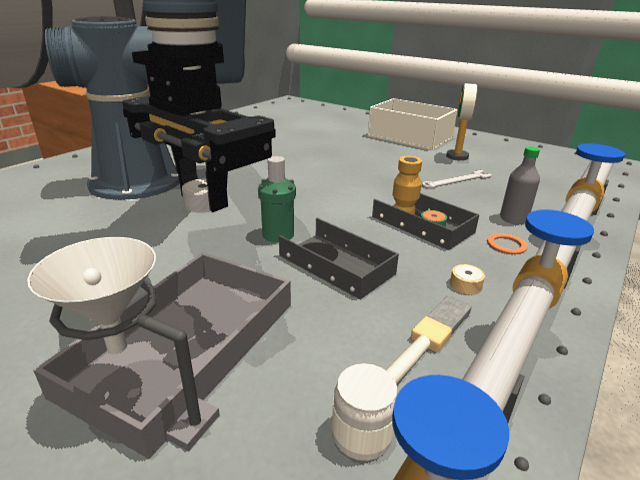

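The cap hangs level at (205,195), and the arm's extreme y is −0.283 against the funnel edge at about −0.327, so it's clear. Lowering into the box.

Call:
{"api": "play_rows", "payload": {
  "commands": [
    [[0, 0, -0.02], [0, 0, 0]],
    [[0, 0, -0.06], [0, 0, 0]],
    [[0, 0, -0.1], [0, 0, 0]],
    [[0, 0, -0.135], [0, 0, 0]],
    [[0, 0, -0.155], [0, 0, 0]],
    [[0, 0, -0.163], [0, 0, 0]],
    [[0, 0, -0.165], [0, 0, 0]],
    [[0, 0, -0.165], [0, 0, 0]],
    [[0, 0, -0.165], [0, 0, 0]]
  ]
}}

```text
time_s: 13.98
position: [0.5142, -0.2222, 0.0383]
tcp_rot: [[0.994, 0.002, 0.112], [-0.112, -0.001, 0.994], [0.002, -1.0, -0.001]]
force: [0.2, 0.7, -2.7]
opening: 0.551
```

Call:
{"api": "play_rows", "payload": {
  "commands": [
    [[0, 0, -0.001], [0, 0, 0]],
    [[0, 0, -0.002], [0, 0, 0]],
    [[0, 0, -0.002], [0, 0, 0]],
    [[0, 0, -0.002], [0, 0, 0]]
  ]
}}

```text
time_s: 14.48
position: [0.5136, -0.2219, 0.0353]
tcp_rot: [[0.994, -0.0, 0.112], [-0.112, 0.0, 0.994], [-0.0, -1.0, 0.0]]
force: [-0.2, -0.1, -2.1]
opening: 0.555
```

Call:
{"api": "play_rows", "payload": {
  "commands": [
    [[0, 0, -0.001], [0, 0, 0]],
    [[0, 0, -0.001], [0, 0, 0]],
    [[0, 0, -0.001], [0, 0, 0]]
  ]
}}

```text
time_s: 14.85
position: [0.5137, -0.2219, 0.0344]
tcp_rot: [[0.994, 0.0, 0.112], [-0.112, -0.0, 0.994], [0.0, -1.0, -0.0]]
force: [-0.4, -0.1, -1.5]
opening: 0.554
```

Call:
{"api": "play_rows", "payload": {
  "commands": [
    [[0, 0, -0.001], [0, 0, 0]],
    [[0, 0, -0.001], [0, 0, 0]],
    [[0, 0, -0.001], [0, 0, 0]]
  ]
}}

```text
time_s: 15.22
position: [0.5137, -0.2219, 0.0343]
tcp_rot: [[0.994, 0.0, 0.112], [-0.112, -0.0, 0.994], [0.0, -1.0, -0.0]]
force: [-1.1, 0.4, 6.5]
opening: 0.559
```

Floor contact. Releasing, rising, and returning above the trap.

Call:
{"api": "play_rows", "payload": {
  "commands": [
    [[0, 0, 0], [0, 0, 0]],
    [[0, 0, 0], [0, 0, 0]],
    [[0, 0, 0], [0, 0, 0]],
    [[0, 0, 0], [0, 0, 0]],
    [[0, 0, 0], [0, 0, 0]]
  ],
  "gripper": 0.068
}}

```text
time_s: 15.85
position: [0.5136, -0.2219, 0.0332]
tcp_rot: [[0.994, -0.0, 0.112], [-0.112, 0.0, 0.994], [-0.0, -1.0, 0.0]]
force: [-0.0, 0.8, -0.3]
opening: 0.779
```

Call:
{"api": "play_rows", "payload": {
  "commands": [
    [[0, 0, 0.015], [0, 0, 0]],
    [[0, 0, 0.05], [0, 0, 0]],
    [[0, 0, 0.1], [0, 0, 0]],
    [[0, 0, 0.16], [0, 0, 0]],
    [[0, 0, 0.2], [0, 0, 0]],
    [[-0.018, 0.05, 0.207], [0, 0, 0]],
    [[-0.036, 0.1, 0.207], [0, 0, 0]],
    [[-0.054, 0.15, 0.207], [0, 0, 0]],
    [[-0.07, 0.195, 0.207], [0, 0, 0]],
    [[-0.082, 0.232, 0.207], [0, 0, 0]]
  ]
}}

```text
time_s: 17.1
position: [0.4304, 0.0118, 0.2413]
tcp_rot: [[0.994, 0.001, 0.111], [-0.111, -0.0, 0.994], [0.001, -1.0, 0.0]]
force: [0.7, -0.0, -0.6]
opening: 0.781
```

Call:
{"api": "play_rows", "payload": {
  "commands": [
    [[0, 0, 0], [0, 0, 0]],
    [[0, 0, 0], [0, 0, 0]]
  ]
}}

```text
time_s: 17.35
position: [0.4323, 0.0097, 0.2411]
tcp_rot: [[0.994, 0.002, 0.111], [-0.111, -0.001, 0.994], [0.002, -1.0, -0.001]]
force: [-0.0, -0.6, -0.4]
opening: 0.783
```

Run:
```python
from h import *
from rig import *
np.set_printoptions(precision=4,suppress=True)
s,w=wrist("w4");print(s["time_s"],s["position"],s["force"],s["opening"])
P=cloud(w);z=P[...,2];m=(z>.143)&(z<.158)&(w["depth"]>0)
n,l,st,cen=cv2.connectedComponentsWithStats(m.astype(np.uint8))
for i in range(1,n):
    if st[i,4]>150: q=P[l==i];print(st[i],q.mean(0),(q.min(0)+q.max(0))/2,np.ptp(q,axis=0))
c=capture("scene");t=capture("top")
a=cv2.resize(c["frame"][130:400,20:420],(800,540));b=cv2.resize(t["frame"][180:330,260:560],(800,400))
np.savez("pics/t4.npz",**t)
cv2.imwrite("pics/s4.png",np.vstack([cv2.resize(a,(560,378)),cv2.resize(b,(560,220))[:, :]])[:,:,::-1])
```

```text
17.35 [0.4323 0.0097 0.2411] [-0.0451 -0.645  -0.3648] 0.7833929826627248
[ 291  227   50   51 1966] [0.4308 0.0096 0.1493] [0.4308 0.0087 0.1474] [0.0295 0.0295 0.0087]
```

View pics/s4.png

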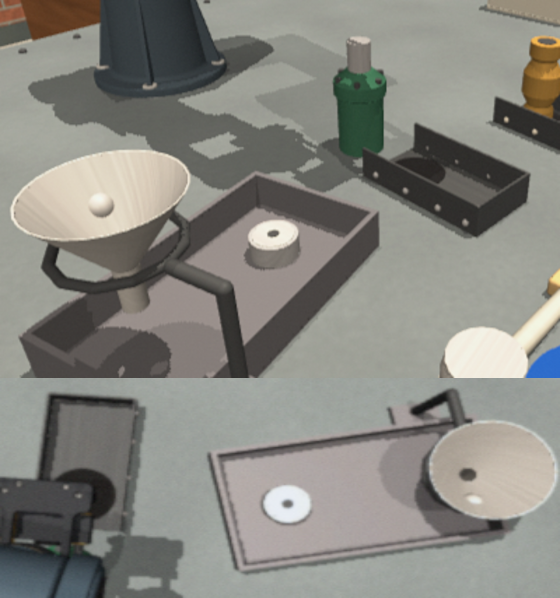

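The cap lies flat in the open half, at (275,240) in the upper crop, and the trap is upright at 0.431, 0.0096. Regrasping it.

Call:
{"api": "play_rows", "payload": {
  "commands": [
    [[0, 0, -0.035], [0, 0, 0]],
    [[0, 0, -0.07], [0, 0, 0]],
    [[0, 0, -0.09], [0, 0, 0]],
    [[0, 0, -0.097], [0, 0, 0]],
    [[0, 0, -0.097], [0, 0, 0]],
    [[0, 0, -0.097], [0, 0, 0]]
  ]
}}

```text
time_s: 18.25
position: [0.4323, 0.0098, 0.144]
tcp_rot: [[0.994, 0.002, 0.112], [-0.112, -0.0, 0.994], [0.002, -1.0, -0.0]]
force: [0.2, -0.7, 0.7]
opening: 0.783
```

Call:
{"api": "play_rows", "payload": {
  "commands": [
    [[0, 0, 0], [0, 0, 0]],
    [[0, 0, 0], [0, 0, 0]],
    [[0, 0, 0], [0, 0, 0]],
    [[0, 0, 0], [0, 0, 0]],
    [[0, 0, 0], [0, 0, 0]],
    [[0, 0, 0], [0, 0, 0]],
    [[0, 0, 0], [0, 0, 0]]
  ],
  "gripper": 0.02
}}

```text
time_s: 19.12
position: [0.4314, 0.0102, 0.1433]
tcp_rot: [[0.994, -0.0, 0.112], [-0.112, 0.0, 0.994], [-0.0, -1.0, 0.0]]
force: [-1.3, 1.0, 1.6]
opening: 0.339
```

Call:
{"api": "play_rows", "payload": {
  "commands": [
    [[0, 0, 0.008], [0, 0, 0]],
    [[0, 0, 0.02], [0, 0, 0]],
    [[0, 0, 0.035], [0, 0, 0]],
    [[0, 0, 0.045], [0, 0, 0]],
    [[0.008, -0.001, 0.05], [0, 0, 0]],
    [[0.025, -0.003, 0.05], [0, 0, 0]],
    [[0.045, -0.0055, 0.05], [0, 0, 0]],
    [[0.065, -0.008, 0.05], [0, 0, 0]],
    [[0.083, -0.01, 0.05], [0, 0, 0]],
    [[0.095, -0.0115, 0.05], [0, 0, 0]]
  ]
}}

```text
time_s: 20.38
position: [0.5278, -0.0016, 0.193]
tcp_rot: [[0.994, 0.0, 0.112], [-0.112, -0.0, 0.994], [0.0, -1.0, -0.0]]
force: [-0.7, -0.6, -7.5]
opening: 0.334
```

Call:
{"api": "play_rows", "payload": {
  "commands": [
    [[0.006, -0.0005, 0], [0, 0, 0]],
    [[0.006, -0.0005, 0], [0, 0, 0]],
    [[0.006, -0.0005, 0], [0, 0, 0]]
  ]
}}

```text
time_s: 20.75
position: [0.5316, -0.0016, 0.1931]
tcp_rot: [[0.994, -0.002, 0.112], [-0.112, 0.0, 0.994], [-0.002, -1.0, 0.0]]
force: [-0.2, -0.0, -7.2]
opening: 0.334
```

Call:
{"api": "play_rows", "payload": {
  "commands": [
    [[0.0005, 0, -0.012], [0, 0, 0]],
    [[0.0005, 0, -0.027], [0, 0, 0]],
    [[0.0005, 0, -0.038], [0, 0, 0]],
    [[0.0005, 0, -0.043], [0, 0, 0]],
    [[0.0005, 0, -0.044], [0, 0, 0]],
    [[0.0005, 0, -0.044], [0, 0, 0]],
    [[0.0005, 0, -0.044], [0, 0, 0]]
  ]
}}

```text
time_s: 21.62
position: [0.5335, -0.002, 0.1498]
tcp_rot: [[0.994, 0.001, 0.112], [-0.112, -0.0, 0.994], [0.001, -1.0, -0.0]]
force: [0.3, -0.2, -7.3]
opening: 0.331
```

Call:
{"api": "play_rows", "payload": {
  "commands": [
    [[0, 0, -0.001], [0, 0, 0]],
    [[0, 0, -0.001], [0, 0, 0]],
    [[0, 0, -0.001], [0, 0, 0]]
  ]
}}

```text
time_s: 22.0
position: [0.5331, -0.0019, 0.1484]
tcp_rot: [[0.994, 0.0, 0.112], [-0.112, -0.0, 0.994], [0.0, -1.0, -0.0]]
force: [0.3, 0.5, -6.8]
opening: 0.335
```

Call:
{"api": "play_rows", "payload": {
  "commands": [
    [[-0.0008, 0, -0.001], [0, 0, 0]],
    [[-0.0008, 0, -0.001], [0, 0, 0]],
    [[-0.0008, 0, -0.001], [0, 0, 0]]
  ]
}}

```text
time_s: 22.38
position: [0.5325, -0.0019, 0.1474]
tcp_rot: [[0.994, 0.0, 0.112], [-0.112, -0.0, 0.994], [0.0, -1.0, -0.0]]
force: [-0.3, -0.6, -5.9]
opening: 0.336
```

Call:
{"api": "play_rows", "payload": {
  "commands": [
    [[0, 0, -0.0008], [0, 0, 0]],
    [[0, 0, -0.0008], [0, 0, 0]],
    [[0, 0, -0.0008], [0, 0, 0]]
  ]
}}

```text
time_s: 22.75
position: [0.5325, -0.002, 0.1473]
tcp_rot: [[0.994, 0.001, 0.112], [-0.112, -0.0, 0.994], [0.001, -1.0, -0.0]]
force: [-1.8, 0.3, 4.4]
opening: 0.335
```

Seated, at the original height and within 0.4 mm in x and y. Releasing and backing off.

Call:
{"api": "play_rows", "payload": {
  "commands": [
    [[0, 0, 0], [0, 0, 0]],
    [[0, 0, 0], [0, 0, 0]],
    [[0, 0, 0], [0, 0, 0]],
    [[0, 0, 0], [0, 0, 0]],
    [[0, 0, 0], [0, 0, 0]],
    [[0, 0, 0], [0, 0, 0]]
  ],
  "gripper": 0.08
}}

```text
time_s: 23.5
position: [0.5323, -0.0019, 0.1464]
tcp_rot: [[0.994, -0.0, 0.112], [-0.112, 0.0, 0.994], [-0.0, -1.0, 0.0]]
force: [0.1, 0.4, 0.3]
opening: 0.894
```

Call:
{"api": "play_rows", "payload": {
  "commands": [
    [[0, 0, 0.015], [0, 0, 0]],
    [[0, 0, 0.05], [0, 0, 0]],
    [[0, 0, 0.09], [0, 0, 0]],
    [[0, 0, 0.13], [0, 0, 0]],
    [[0, 0, 0.13], [0, 0, 0]],
    [[0, 0, 0.13], [0, 0, 0]],
    [[0, 0, 0.13], [0, 0, 0]]
  ]
}}

```text
time_s: 24.38
position: [0.5314, -0.0017, 0.2755]
tcp_rot: [[0.994, -0.003, 0.112], [-0.112, 0.001, 0.994], [-0.003, -1.0, 0.0]]
force: [-0.6, -1.0, 0.1]
opening: 0.916
```

Run:
```python
from h import *
from rig import *
np.set_printoptions(precision=4,suppress=True)
s,w=wrist("w5");print(s["time_s"],s["position"],s["force"],s["opening"])
def top(w):
    P=cloud(w);z=P[...,2];m=(z>.15)&(z<.158)&(w["depth"]>0)
    n,l,st,_=cv2.connectedComponentsWithStats(m.astype(np.uint8))
    i=1+st[1:,4].argmax();q=P[l==i];return st[i],q.mean(0),np.ptp(q,axis=0)
print(top(load("w1")));print(top(w))
c=capture("scene")
a=cv2.resize(c["frame"][130:400,20:420],(450,304));b=cv2.resize(w["frame"],(370,278))
o=np.zeros((304,820,3),np.uint8);o[:,:450]=a;o[:278,450:]=b
cv2.imwrite("pics/s5.png",o[:,:800,::-1])
```

```text
24.375 [ 0.5314 -0.0017  0.2755] [-0.6208 -0.9683  0.0547] 0.9160557452148861
(array([ 295,  216,   44,   44, 1497], dtype=int32), array([ 0.5312, -0.0028,  0.1535]), array([0.0294, 0.0296, 0.0058]))
(array([ 298,  217,   44,   44, 1528], dtype=int32), array([ 0.5319, -0.0029,  0.1534]), array([0.0291, 0.0293, 0.006 ]))
```

View pics/s5.png

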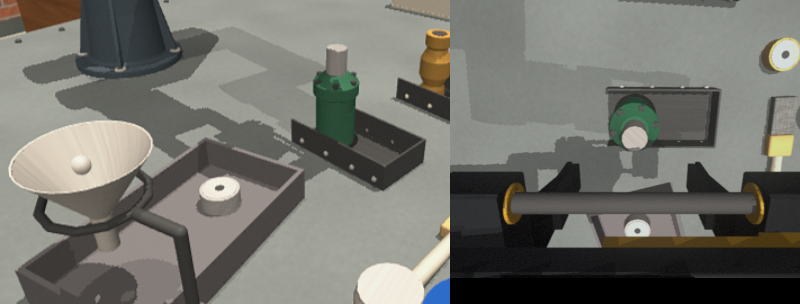

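The trap is upright on its seat at (337,120), within 1 mm of its first measured place. The cap lies flat in the open half of the box at (220,192), and the gripper is clear of everything.

```bash
python3 -c "
from rig import *
print(hand_in())"
```

```text
the job is handed in; nothing more can be done
None
```

The job is done and handed in at about 24 s of the 72 s allowed. I lifted the trap body out and stood it on the plate about 101 mm before its seat. I then set the cap down flat in the open half of the catch box, and put the trap back on its seat in its own bay.

- **Trap:** the last wrist image puts its plug top at (0.532, −0.003, 0.153) m, within 1 mm of where it was first measured. It stands upright.
- **Cap:** the last pictures show it lying flat on the box floor, clear of the funnel. I lowered it in 1 mm steps until it touched before letting go.
- **Forces:** about 7.5 N was the highest wrist reading at the end of any move. I did not check forces between those readings. The gripper was open and about 100 mm above the trap at hand-in.
- **Disagreements:** I first stopped lowering the trap onto the plate about 10 mm short, and corrected it before release. My measured seat-to-cap line was about 1° off the bay edges, which is within the calibration. No check failed.

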